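# Seat the battery and switch the charger on

## Robot

A 7-joint arm with a two-finger parallel gripper is mounted at the origin on a cart in front of the work surface, level with it; the furniture and walls round the work are solid. World frame = base frame: x ahead of the robot, y to its left, z up, the work surface at z = 0. Lengths are in m, angles in rad, forces in N, time in s.
With the tool pointing down it reaches from about 0.4 to 0.925 m from the base axis. Payload 5.6 kg.
Tool frame: the origin (TCP) lies at the centre of the arm's flange, where the gripper is bolted on; the fingertips stand 173 mm ahead of it and the grasp point (between the pads) lies ahead of it (manip.grip_depth is the z of the grasp point in the tool frame, in m); z points along the fingers, y is the line along which they close (so a half turn about z gives the same grasp; the last joint's range is limited). The gripper opens to 85 mm and grips with 20 to 120 N. Pads are 22 mm wide; open, the fingers measure 114 mm over their backs; the gripper's body (76 mm by 85 mm) begins 54 mm behind the grasp point. The pads swing forward as they close: fully open they stand 13 mm farther back than shut.
Start: joints at [1.217, 0.468, -0.012, 1.603, 0.006, 1.071, -0.056], TCP at [0.199, -0.619, 0.405] pointing down, gripper open.
Joint ranges: [-2.53, 2.53], [-0.31, 2.02], [-1.57, 1.55], [0.28, 2.44], [-1.29, 4.43], [0.15, 1.84], [-2.92, 2.92]. Speed limits (rad/s): [2.57, 2.57, 3.14, 3.14, 3.14, 3.14, 3.14].

## Interface

Orientations are given as a unit quaternion [w, x, y, z].
In Python, from plant import manip gives the robot as it stands.
- The arm moves only by the tool jog_arm, never from a script. Its argument "targets" is a list of rows, each a list of 7 numbers: the shift along the tool's x, y, z scaled (see below), then the turn, a rotation vector about the tool's x, y, z scaled (see below), then the closure, from -1 (fully open) to 1 (shut). In form: [[tx, ty, tz, ax, ay, az, claw], ...]. A call has exactly 10 rows; each row is the pose to reach, as a shift and turn from the pose commanded when the call began, along the tool's axes at that moment; what a row does not reach only later rows make up. The controller multiplies each number of a shift by 0.2 m and each number of a turn by 1.5 rad. A row lasts 1/8 s, in which the tool goes at most 62.5 mm and 10.7 degrees, less where a joint would pass 70% of its speed; a pose out of reach is approached as far as the arm can. A call with a number of a shift or a turn outside -1 to 1 is refused whole. A call with a gripper value outside its range is refused whole. The fingers move at their own pace and stop on an object; "squeeze" is the grip in N (left out, the last holds). Time passes only in rows, so rows that repeat a pose let the fingers close, or fill a call up. It gives the time, the measured TCP pose, the force, the opening and the grip force at its end, in the units of the state.
- manip.get_obs(): the state, without advancing time (a new reading comes with each control period).
- manip.get_image(name): name is "scene" or "top"; returns a dict with "frame" (480x640x3 uint8, red, green, blue), "intrinsics" (3x3 intrinsics, pixels), "R" (3x3) and "t" (3): a world point X has camera coordinates R X + t. Camera axes: x right, y down, z forward; pixel columns grow to the right and rows downward; lengths in m; the calibration is good to about 2 mm. A picture is of the moment at which its call begins. There is no depth.
- manip.finish_job(): hands the job in; it is judged then, once.
The state is a dict: "t": time; "q": joint angles; "joint_vel": joint speeds; "joint_torque": joint torques, N m; "eef_pos": TCP position; "ee_rot": TCP orientation; "force": force on the tool from outside, world axes, zero at the start; "wrist_torque": the same for the moment, N m; "finger_gap": opening from 0.0 (shut) to 1.0 (fully open); "gripper_force": force on a finger pad.
Only numpy, scipy, OpenCV 4.12 (cv2) and the standard library are available. Lean on these libraries where they do the work, as an engineer would, in place of code of your own. Each camera call takes 0.05 s, during which the arm holds its last target. There are 200 camera calls.

## Task

Put the grey and orange battery pack upright into the charger's bay, either way round, and push it fully home. Only then, push with a fingertip to flip the charger's red rocker switch on, pressing down the end with the white line. Go gently: keep the force on the charger, its switch and the battery well under 20 N, and do not knock over or shove the tea cup or the glue stick.

Things in the scene. Friction and masses are not known exactly. Their poses are not given: they have to be found in the camera images.
- charger: Black desk charger, 124 (x) x 208 (y) x 40 mm, fixed. Origin: centre of its underside, z up. On its +y half the bay, a pocket open at the top, 61 (x) x 41 (y) mm, rim 40 mm above the desk. On its -y half a white switch head, 74 x 46 mm, whose height was set anywhere in a 12 mm range and does not yield to a push, carries the red rocker.
- bay (a point): Centre of the bay where the battery's underside stands when home: 14 mm above the desk, 58 mm to +y from the charger's origin; axes as the charger's. A stiff contact plate in the bay first stops the battery 8 mm above home; it must be pushed down those 8 mm with about 5 to 9 N, to a hard stop, and stays down when let go.
- push_spot (a point): Point on the charger's deck, 38 mm above the desk, straight below the place to push on the rocker, near its white-lined end: 22 mm to +x and 52 mm to -y from the charger's origin; axes as the charger's. It does not show the switch head's set height: with the switch off, the rocker's surface is 22 to 34 mm above this point.
- rocker (a joint): Red rocker plate, 52 mm along the charger's x, 26 mm wide, 6 mm thick, pivoting at its middle. 0 rad: off, white-lined +x end up. 0.32 rad: on, that end about 7 mm lower. Over-centre: resists most at the start of the push (about 7 N at the push spot), ever less until 0.16 rad, then snaps by itself to a hard stop and stays.
- battery: Battery pack, a rounded block 56 (x) x 36 (y) x 65 mm high, grey with an orange band near its top; 0.15 to 0.31 kg; loose, standing upright on the desk. Origin: centre of its underside, z up. Fits the bay with its x along the charger's x, either way round. Home, its top stands 79 mm above the desk and 39 mm above the bay's rim.
- tea_cup: Pale blue tea cup, 67 mm across, 83 mm high, loose on the desk. Origin: centre of its underside, z up. To be left alone.
- glue_stick: Glue stick standing upright, 25 mm across, 93 mm high, loose on the desk behind the charger. Origin: centre of its underside, z up. To be left alone.
Things that resemble listed ones, but are neither listed nor needed, are in the scene too. Leave any purple look-alike of the battery alone.

How it is judged:
By the outcome, as a careful person would: the job done as asked, in the order asked, and still so for the second after the job is handed in, with the robot touching nothing.
It also fails if it takes over 61 s, if anything falls off the work surface, if the arm or the gripper's body presses on something with over 40 N, if the wrist force passes 120 N, or if a joint passes its speed limit or range.

## Working session

There is one attempt and no reset: what is moved stays moved. The work goes in short steps, Python scripts to look and compute and a tool call to move; the robot and the scene stay as the last step left them, time stands still between calls to the robot, and variables do not carry over. Pictures are saved under pics/ and viewed, at most 10 in all, crops included, and the job is handed in when it is done.

Besides the shell and the picture viewer there is one more tool, called after "Call:" by a JSON object that holds its "name" and its "arguments". jog_arm: Moves the arm, as the interface text tells. Its arguments: {"type":"object","properties":{"targets":{"type":"array"},"squeeze":{"type":"number"}},"required":["targets"]}

```bash
mkdir -p pics; cat > h.py <<'E'
import numpy as np, cv2
from plant import manip
def grab(n,name=None):
    d=manip.get_image(n); 
    if name: cv2.imwrite(f'pics/{name}.png',d['frame'][:,:,::-1])
    return d
def ray(d,u,v,z):
    K,R,t=map(np.array,(d['intrinsics'],d['R'],d['t']))
    c=-R.T@t; r=R.T@np.linalg.solve(K,[u,v,1.]); return c+r*(z-c[2])/r[2]
def proj(d,X):
    K,R,t=map(np.array,(d['intrinsics'],d['R'],d['t'])); p=K@(R@np.array(X)+t); return p[:2]/p[2]
E
python3 - <<'E'
from h import *
for n in('scene','top'):
    d=grab(n,n+'0'); R=np.array(d['R']);print(n,(-R.T@np.array(d['t'])).round(3),R.round(2).tolist(),d['intrinsics'][0])
o=manip.get_obs();print({k:np.round(v,3).tolist() for k,v in o.items()},manip.grip_depth)
E
```

```text
scene [0.329 0.561 0.691] [[-0.91, -0.41, -0.02], [-0.27, 0.63, -0.73], [0.31, -0.66, -0.69]] [466.47474748   0.         313.03219382]
top [ 0.418 -0.048  1.366] [[-0.02, -1.0, -0.01], [-0.99, 0.02, -0.14], [0.14, 0.0, -0.99]] [619.80158058   0.         327.63787187]
{'t': 0.1, 'q': [1.217, 0.468, -0.012, 1.603, 0.006, 1.071, -0.056], 'joint_vel': [0.001, -0.003, 0.001, -0.003, 0.001, -0.0, -0.001], 'joint_torque': [0.001, -53.352, 0.022, -25.196, 0.011, 0.004, -0.0], 'eef_pos': [0.199, -0.619, 0.404], 'ee_rot': [-0.001, 0.988, 0.155, -0.0], 'force': [0.735, 0.488, -0.148], 'wrist_torque': [0.04, 0.031, -0.02], 'gripper_force': 0.0, 'finger_gap': 1.0} 0.1547
```

View pics/scene0.png

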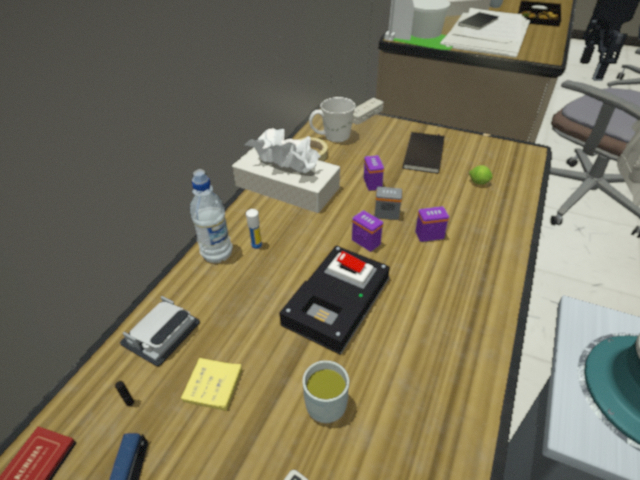

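View pics/top0.png

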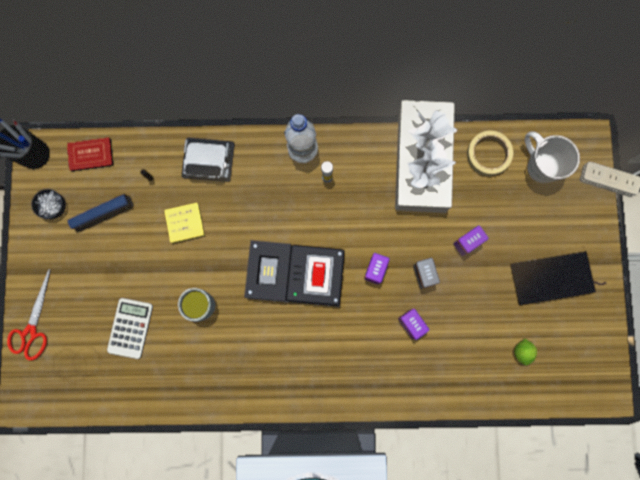

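The scene view shows the grey/orange pack at (388,203), with purple look-alikes at (374,172), (367,231) and (432,224). The charger is at (335,297), cup (326,392), glue stick (254,229). In the top view the grey pack is at (427,273), with purples at (377,268), (414,325) and (472,240). The charger is at (295,275) with the bay on the left, cup (195,305), glue (327,170). Only the grey one fits the description; I'll confirm it in a crop.

```bash
python3 - <<'E'
from h import *
d=grab('top');f=d['frame'];s=grab('scene')
crop=cv2.resize(f[225:345,235:485],None,fx=3.2,fy=3.2,interpolation=cv2.INTER_CUBIC)
c2=cv2.resize(s['frame'][150:350,270:460],None,fx=2,fy=2,interpolation=cv2.INTER_CUBIC)
cv2.imwrite('pics/c1.png',crop[:,:,::-1]);cv2.imwrite('pics/c2.png',c2[:,:,::-1])
g=cv2.cvtColor(f,cv2.COLOR_RGB2HSV)
def rect(mask,x0,y0,x1,y1,z,nm):
    m=np.zeros(mask.shape,np.uint8);m[y0:y1,x0:x1]=mask[y0:y1,x0:x1]*255
    cs,_=cv2.findContours(m,cv2.RETR_EXTERNAL,cv2.CHAIN_APPROX_NONE);c=max(cs,key=cv2.contourArea)
    b=cv2.boxPoints(cv2.minAreaRect(c));P=np.array([ray(d,u,v,z)[:2] for u,v in b])
    e=P[1]-P[0];e2=P[2]-P[1]
    print(nm,b.round(1).tolist(),'ctr',P.mean(0).round(4),'sides',np.linalg.norm(e).round(4),np.linalg.norm(e2).round(4),'ang',np.degrees(np.arctan2(e[1],e[0])).round(1),np.degrees(np.arctan2(e2[1],e2[0])).round(1))
H,S,V=[g[...,i].astype(int) for i in range(3)]
rect(S<70,405,250,450,297,.065,'bat')
rect(V<75,235,230,352,315,.04,'chg')
rect((S>150)&((H<8)|(H>172)),300,250,340,300,.066,'rock')
rect((V>140)&(S<60),296,245,342,305,.06,'head')
E
```

```text
bat [[412.1000061035156, 262.29998779296875], [432.5, 256.3999938964844], [440.1000061035156, 283.0], [419.70001220703125, 288.79998779296875]] ctr [ 0.5287 -0.2496] sides 0.0451 0.0579 ang -75.1 -166.5
chg [[244.60000610351562, 299.70001220703125], [249.6999969482422, 240.6999969482422], [344.70001220703125, 249.0], [339.5, 308.0]] ctr [0.5325 0.0284] sides 0.1274 0.2061 ang -5.0 -96.1
rock [[311.0, 284.70001220703125], [313.6000061035156, 262.0], [325.0, 263.20001220703125], [322.5, 285.8999938964844]] ctr [ 0.5299 -0.0223] sides 0.0482 0.0242 ang -7.1 -97.4
head [[303.20001220703125, 292.70001220703125], [306.70001220703125, 254.1999969482422], [332.8999938964844, 256.6000061035156], [329.3999938964844, 295.1000061035156]] ctr [ 0.529  -0.0222] sides 0.0818 0.0557 ang -5.9 -96.3
```

View pics/c1.png

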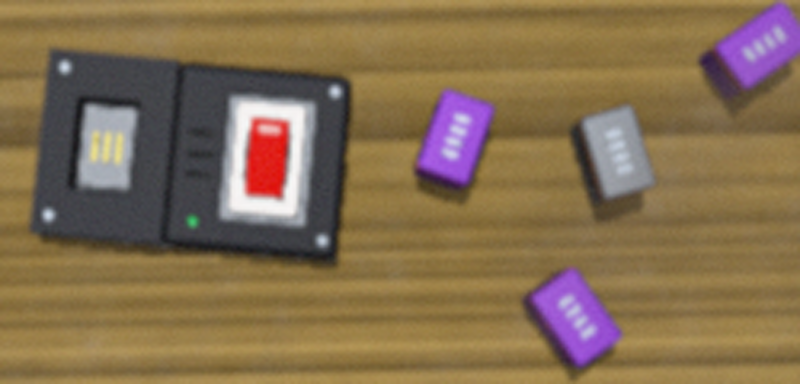

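View pics/c2.png

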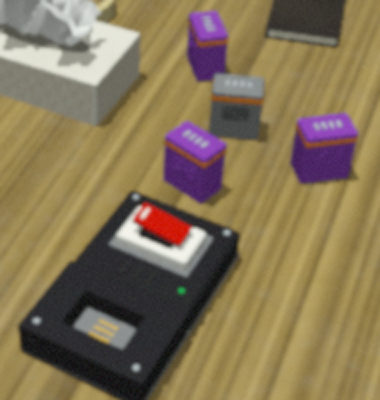

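The crops confirm that the only grey pack with an orange band is at (427,273) in the top view. The rocker's white line is at its +x end, near (319,265). I'll refine the positions, then move.

```bash
cat >> h.py <<'E'
def go(o,x,y,z=None,psi=None):
    "needed jog numbers (scaled) from measured pose"
    from scipy.spatial.transform import Rotation as Ro
    R=Ro.from_quat(np.roll(o['ee_rot'],-1)).as_matrix();p=np.array(o['eef_pos'])
    d=np.array([x,y,p[2] if z is None else z])-p; t=R.T@d
    cur=np.arctan2(R[1,0],R[0,0]); a=0 if psi is None else cur-psi
    print('pos',p.round(4),'psi',round(np.degrees(cur),2),'tool z',R[:,2].round(4),'shift/0.2',(t/.2).round(3),'az',round(a/1.5,3),'force',np.round(o['force'],1),'gap',round(float(o['finger_gap']),3),'gf',np.round(o['gripper_force'],1),'t',round(o['t'],2))
def blob(m,x0,y0,x1,y1):
    k=np.zeros(m.shape,np.uint8);k[y0:y1,x0:x1]=m[y0:y1,x0:x1]*255
    cs,_=cv2.findContours(k,cv2.RETR_EXTERNAL,cv2.CHAIN_APPROX_NONE);return k,max(cs,key=cv2.contourArea)
E
python3 - <<'E'
from h import *
d=grab('top');f=d['frame'];g=cv2.cvtColor(f,cv2.COLOR_RGB2HSV);H,S,V=[g[...,i].astype(int) for i in range(3)]
P=lambda b,z:np.array([ray(d,u,v,z)[:2] for u,v in b])
print(V[272,408:446],S[272,408:446])
for th in(90,100,110):
    _,c=blob((V>th)&(S<70),405,250,450,297);b=cv2.boxPoints(cv2.minAreaRect(c));Q=P(b,.065)
    e,e2=Q[1]-Q[0],Q[2]-Q[1];print('bat',th,Q.mean(0).round(4),np.hypot(*e).round(4),np.hypot(*e2).round(4),np.degrees([np.arctan2(e[1],e[0]),np.arctan2(e2[1],e2[0])]).round(1))
sc=[]
for u,v in((255,246),(340,254),(250,292),(336,300)):
    w=np.clip(V[v-4:v+5,u-4:u+5]-95,0,None)*(S[v-4:v+5,u-4:u+5]<70);yy,xx=np.mgrid[v-4:v+5,u-4:u+5];sc.append(((w*xx).sum()/w.sum(),(w*yy).sum()/w.sum()))
print('screws',np.round(sc,1).tolist());Q=P(sc,.04);c=Q.mean(0);a=(Q[1]-Q[0]+Q[3]-Q[2]);yaw=np.arctan2(a[1],a[0])+np.pi/2
print(Q.round(4).tolist(),'ctr',c,'yaw',np.degrees(yaw))
R=np.array([[np.cos(yaw),-np.sin(yaw)],[np.sin(yaw),np.cos(yaw)]])
print('bay',c+R@[0,.058],'push',c+R@[.022,-.052])
for n,u,v,z in(('cup',195,305,.083),('glue',327,167,.093),('p1',377,267,.065),('p2',414,324,.065),('p3',473,240,.065)):print(n,ray(d,u,v,z).round(3))
go(manip.get_obs(),.5287,-.2496,.405,np.radians(13.5))
E
```

```text
[148 149 150 152 156 141 102  63  40  44  71  99 141 167 172 171 171 178
 185 188 183 187 185 174 162 159 154 147 131 137 145 142 147 144 146 146
 147 142] [140 140 143 136 134 128 125  69  13  70  54  13  16  17  21  16  19  19
  23  24  22  22  22  19  16  19  18  10  16  80 121 126 120 117 112 115
 111 115]
bat 90 [ 0.5294 -0.2533] 0.0376 0.0579 [ -75.1 -166.5]
bat 100 [ 0.53   -0.2537] 0.0366 0.0568 [ -74.7 -166. ]
bat 110 [ 0.53   -0.2537] 0.0357 0.0569 [ -74.  -165.3]
screws [[254.8, 245.5], [339.3, 253.2], [249.7, 291.7], [335.3, 299.7]]
[[0.5962, 0.1138], [0.576, -0.0683], [0.4966, 0.1248], [0.4764, -0.0577]] ctr [0.53628021 0.02815594] yaw -6.324233402717122
bay [0.54266918 0.08580298] push [ 0.55241828 -0.02595101]
cup [0.469 0.232 0.083]
glue [ 0.753 -0.045  0.093]
p1 [ 0.542 -0.147  0.065]
p2 [ 0.422 -0.22   0.065]
p3 [ 0.596 -0.352  0.065]
pos [ 0.1987 -0.6188  0.4042] psi 17.8 tool z [-4.e-04  8.e-04 -1.e+00] shift/0.2 [ 2.135 -1.253 -0.003] az 0.05 force [ 0.  -0.2  0. ] gap 1.001 gf 0.0 t 0.25
```

Call:
{"name": "jog_arm", "arguments": {"targets": [[0.1,-0.06,0,0,0,0.004,-1],[0.22,-0.13,0,0,0,0.01,-1],[0.34,-0.2,0,0,0,0.015,-1],[0.46,-0.27,0,0,0,0.02,-1],[0.58,-0.33,0,0,0,0.025,-1],[0.7,-0.4,0,0,0,0.03,-1],[0.82,-0.47,0,0,0,0.035,-1],[0.92,-0.53,0,0,0,0.038,-1],[1,-0.58,0,0,0,0.038,-1],[1,-0.58,0,0,0,0.038,-1]], "squeeze": 40}}

```text
t: 1.5
eef_pos: [0.3547, -0.4462, 0.4047]
ee_rot: [-0.0, 0.992, 0.128, 0.0]
force: [-0.3, 0.4, -0.5]
finger_gap: 0.997
gripper_force: 0.0
```

```bash
python3 -c "
from h import *
go(manip.get_obs(),.530,-.2537,.25,np.radians(14.5))"
```

```text
pos [ 0.3547 -0.4462  0.4047] psi 14.7 tool z [ 3.e-04  2.e-04 -1.e+00] shift/0.2 [ 1.092 -0.709  0.774] az 0.002 force [-0.3  0.4 -0.5] gap 0.997 gf 0.0 t 1.5
```

Call:
{"name": "jog_arm", "arguments": {"targets": [[0.1,-0.065,0,0,0,0,-1],[0.22,-0.14,0,0,0,0,-1],[0.34,-0.22,0,0,0,0,-1],[0.46,-0.3,0.1,0,0,0,-1],[0.58,-0.38,0.2,0,0,0,-1],[0.7,-0.46,0.3,0,0,0,-1],[0.82,-0.54,0.4,0,0,0,-1],[0.93,-0.63,0.48,0,0,0,-1],[1,-0.7,0.52,0,0,0,-1],[1,-0.7,0.52,0,0,0,-1]]}}

```text
t: 2.75
eef_pos: [0.5123, -0.2612, 0.2999]
ee_rot: [-0.0, 0.992, 0.127, -0.001]
force: [-0.0, -0.2, 0.4]
finger_gap: 1.003
gripper_force: 0.0
```

```bash
python3 -c "
from h import *
go(manip.get_obs(),.530,-.2537,.208,np.radians(14.5))"
```

```text
pos [ 0.5123 -0.2612  0.2999] psi 14.63 tool z [-1.4e-03  7.0e-04 -1.0e+00] shift/0.2 [ 0.095 -0.013  0.459] az 0.002 force [-0.  -0.2  0.4] gap 1.003 gf 0.0 t 2.75
```

Call:
{"name": "jog_arm", "arguments": {"targets": [[0.06,-0.01,0,0,0,0,-1],[0.095,-0.013,0.05,0,0,0,-1],[0.095,-0.013,0.14,0,0,0,-1],[0.095,-0.013,0.23,0,0,0,-1],[0.095,-0.013,0.32,0,0,0,-1],[0.095,-0.013,0.4,0,0,0,-1],[0.095,-0.013,0.46,0,0,0,-1],[0.095,-0.013,0.46,0,0,0,-0.6],[0.095,-0.013,0.46,0,0,0,1],[0.095,-0.013,0.46,0,0,0,1]]}}

```text
t: 4.0
eef_pos: [0.5302, -0.2543, 0.2095]
ee_rot: [0.0, 0.992, 0.127, 0.001]
force: [-0.7, -0.8, 0.2]
finger_gap: 0.411
gripper_force: 40.1
```

Call:
{"name": "jog_arm", "arguments": {"targets": [[0,0,0,0,0,0,1],[0,0,0,0,0,0,1],[0,0,0,0,0,0,1],[0,0,0,0,0,0,1],[0,0,-0.04,0,0,0,1],[0,0,-0.1,0,0,0,1],[0,0,-0.18,0,0,0,1],[0,0,-0.26,0,0,0,1],[0,0,-0.32,0,0,0,1],[0,0,-0.32,0,0,0,1]]}}

```text
t: 5.25
eef_pos: [0.5303, -0.2545, 0.2741]
ee_rot: [0.001, 0.992, 0.126, 0.001]
force: [-0.0, -0.0, -2.5]
finger_gap: 0.416
gripper_force: 40.3
```

```bash
python3 -c "
from h import *
go(manip.get_obs(),.5427,.0858,.30,np.radians(-6.3))
a=grab('scene')['frame'];b=grab('top')['frame']
cv2.imwrite('pics/g1.png',np.hstack([a[100:400,200:520],b[150:450,200:520]])[:,:,::-1])"
```

```text
pos [ 0.5303 -0.2545  0.2741] psi 14.53 tool z [ 0.0023 -0.0012 -1.    ] shift/0.2 [ 0.487 -1.631 -0.131] az 0.242 force [-0.  -0.  -2.5] gap 0.416 gf 40.3 t 5.25
```

View pics/g1.png

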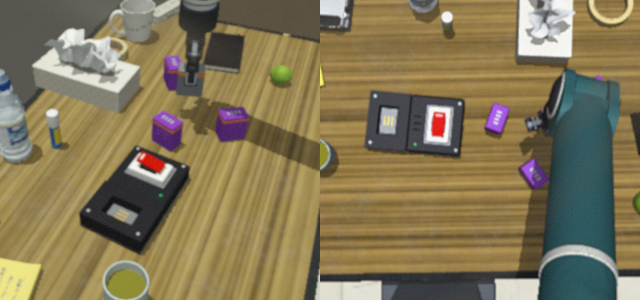

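The lift succeeded: the pack is in the fingers at about (190,85) in the left panel, and the purples are untouched. Next I carry it over the bay.

Call:
{"name": "jog_arm", "arguments": {"targets": [[0.02,-0.06,-0.1,0,0,0,1],[0.06,-0.17,-0.14,0,0,0.03,1],[0.1,-0.29,-0.14,0,0,0.06,1],[0.14,-0.41,-0.14,0,0,0.1,1],[0.18,-0.53,-0.14,0,0,0.14,1],[0.22,-0.65,-0.14,0,0,0.18,1],[0.25,-0.77,-0.14,0,0,0.21,1],[0.28,-0.89,-0.14,0,0,0.242,1],[0.3,-1,-0.14,0,0,0.242,1],[0.3,-1,-0.14,0,0,0.242,1]]}}

```text
t: 6.6
eef_pos: [0.5377, -0.0427, 0.3014]
ee_rot: [-0.001, 0.999, -0.052, 0.0]
force: [-0.3, 0.9, -2.0]
finger_gap: 0.415
gripper_force: 40.4
```

```bash
python3 -c "
from h import *
go(manip.get_obs(),.5427,.0858,.275,np.radians(-6.3))"
```

```text
pos [ 0.5377 -0.0427  0.3014] psi -5.99 tool z [ 4.0e-04  1.2e-03 -1.0e+00] shift/0.2 [-0.042 -0.641  0.133] az 0.004 force [-0.3  0.9 -2. ] gap 0.415 gf 40.4 t 6.6
```

Call:
{"name": "jog_arm", "arguments": {"targets": [[0,-0.06,0,0,0,0.004,1],[-0.01,-0.16,0,0,0,0.004,1],[-0.02,-0.27,0,0,0,0.004,1],[-0.03,-0.38,0,0,0,0.004,1],[-0.04,-0.49,0,0,0,0.004,1],[-0.042,-0.58,0.05,0,0,0.004,1],[-0.042,-0.63,0.1,0,0,0.004,1],[-0.042,-0.641,0.133,0,0,0.004,1],[-0.042,-0.641,0.133,0,0,0.004,1],[-0.042,-0.641,0.133,0,0,0.004,1]]}}

```text
t: 7.85
eef_pos: [0.5435, 0.0819, 0.274]
ee_rot: [0.0, 0.998, -0.058, 0.0]
force: [-0.7, 0.3, -2.4]
finger_gap: 0.415
gripper_force: 40.5
```

```bash
python3 - <<'E'
from h import *
go(manip.get_obs(),.5427,.0858,.2515,np.radians(-6.3))
d=grab('scene')
print([ (z,proj(d,[.5427,.0858,z]).round(1).tolist()) for z in(.04,.0655,.13)])
a=d['frame'][200:360,260:420];a=cv2.resize(a,None,fx=3.75,fy=3.75,interpolation=cv2.INTER_CUBIC)
cv2.imwrite('pics/b1.png',a[:,:,::-1])
E
```

```text
pos [0.5435 0.0819 0.274 ] psi -6.68 tool z [-0.e+00 -4.e-04 -1.e+00] shift/0.2 [-0.006 -0.019  0.113] az -0.004 force [-0.7  0.3 -2.4] gap 0.415 gf 40.5 t 7.85
[(0.04, [321.1, 308.0]), (0.0655, [321.0, 298.7]), (0.13, [320.8, 273.4])]
```

View pics/b1.png

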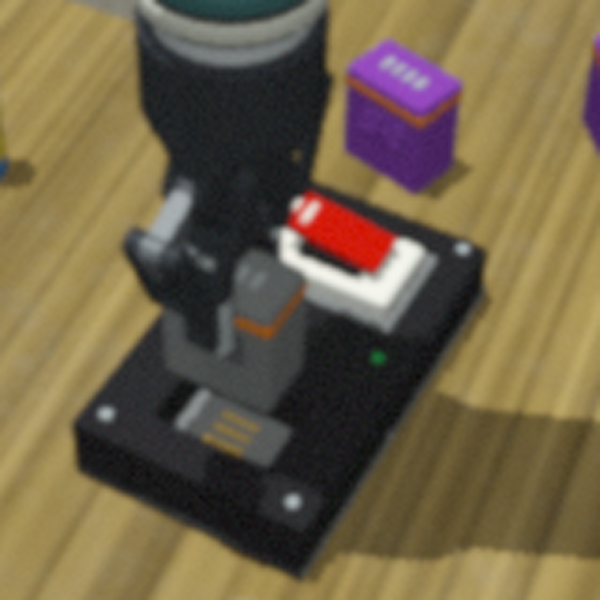

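The held pack hangs over the bay; its lower corners are at crop pixels (165,365), (270,412) and (302,375). Visible screws are at (105,414), (292,500) and (462,248). I'll cross-check the bay and pack in this view.

```bash
python3 - <<'E'
from h import *
d=grab('scene');f=d['frame'];g=cv2.cvtColor(f,cv2.COLOR_RGB2HSV);S,V=g[...,1].astype(int),g[...,2].astype(int)
def sc(cx,cy):
    u,v=int(260+cx/3.75),int(200+cy/3.75);w=np.clip(V[v-4:v+5,u-4:u+5]-90,0,None);yy,xx=np.mgrid[v-4:v+5,u-4:u+5];return (w*xx).sum()/w.sum(),(w*yy).sum()/w.sum()
Q=np.array([ray(d,*sc(*p),.04)[:2] for p in((105,414),(292,500),(462,248))]);print('screws',Q.round(4).tolist())
c=(Q[0]+Q[2])/2;a=Q[2]-Q[1];yaw=np.arctan2(a[1],a[0])+np.pi/2;print('ctr',c,'yaw',np.degrees(yaw),'bay',c+.058*np.array([-np.sin(yaw),np.cos(yaw)]))
B=np.array([ray(d,260+x/3.75,200+y/3.75,.0645)[:2] for x,y in((165,365),(270,412),(302,375))]);print('bat corners',B.round(4).tolist(),'ctr',(B[0]+B[2])/2)
o=manip.get_obs();go(o,.5427,.0858,.2515,np.radians(-6.3))
E
```

```text
screws [[0.5951, 0.1131], [0.4956, 0.1242], [0.4746, -0.0618]]
ctr [0.53486054 0.02565951] yaw -6.433416337533366 bay [0.54135935 0.08329427]
bat corners [[0.5715, 0.094], [0.5162, 0.0999], [0.511, 0.0741]] ctr [0.541258   0.08406472]
pos [0.5436 0.0821 0.2743] psi -6.66 tool z [ 5.e-04 -2.e-04 -1.e+00] shift/0.2 [-0.007 -0.018  0.114] az -0.004 force [-0.1 -0.1 -1. ] gap 0.412 gf 40.5 t 7.95
```

Call:
{"name": "jog_arm", "arguments": {"targets": [[-0.006,-0.008,0,0,0,-0.004,1],[-0.006,-0.008,0.03,0,0,-0.004,1],[-0.006,-0.008,0.06,0,0,-0.004,1],[-0.006,-0.008,0.09,0,0,-0.004,1],[-0.006,-0.008,0.11,0,0,-0.004,1],[-0.006,-0.008,0.125,0,0,-0.004,1],[-0.006,-0.008,0.135,0,0,-0.004,1],[-0.006,-0.008,0.145,0,0,-0.004,1],[-0.006,-0.008,0.15,0,0,-0.004,1],[-0.006,-0.008,0.15,0,0,-0.004,1]]}}

```text
t: 9.2
eef_pos: [0.5424, 0.0845, 0.244]
ee_rot: [0.0, 0.999, -0.055, -0.0]
force: [-0.1, 0.2, -3.1]
finger_gap: 0.415
gripper_force: 40.5
```

```bash
python3 - <<'E'
from h import *
o=manip.get_obs();go(o,.5425,.0835,.2235,np.radians(-6.3));print(np.round(o['wrist_torque'],2))
E
```

```text
pos [0.5424 0.0845 0.244 ] psi -6.26 tool z [-0. -0. -1.] shift/0.2 [0.001 0.005 0.103] az 0.0 force [-0.1  0.2 -3.1] gap 0.415 gf 40.5 t 9.2
[ 0.01  0.02 -0.05]
```

Call:
{"name": "jog_arm", "arguments": {"targets": [[0,0,0.006,0,0,0,1],[0,0,0.014,0,0,0,1],[0,0,0.022,0,0,0,1],[0,0,0.03,0,0,0,1],[0,0,0.038,0,0,0,1],[0,0,0.045,0,0,0,1],[0,0,0.05,0,0,0,1],[0,0,0.055,0,0,0,1],[0,0,0.06,0,0,0,1],[0,0,0.06,0,0,0,1]]}}

```text
t: 10.45
eef_pos: [0.5424, 0.0845, 0.232]
ee_rot: [-0.0, 0.999, -0.055, 0.0]
force: [0.6, 0.2, -2.5]
finger_gap: 0.412
gripper_force: 40.4
```

Call:
{"name": "jog_arm", "arguments": {"targets": [[0,0,0.003,0,0,0,1],[0,0,0.006,0,0,0,1],[0,0,0.009,0,0,0,1],[0,0,0.012,0,0,0,1],[0,0,0.015,0,0,0,1],[0,0,0.018,0,0,0,1],[0,0,0.021,0,0,0,1],[0,0,0.024,0,0,0,1],[0,0,0.024,0,0,0,1],[0,0,0.024,0,0,0,1]]}}

```text
t: 11.7
eef_pos: [0.5425, 0.0846, 0.2281]
ee_rot: [-0.0, 0.999, -0.055, 0.0]
force: [-1.8, 1.3, 5.5]
finger_gap: 0.416
gripper_force: 41.5
```

Call:
{"name": "jog_arm", "arguments": {"targets": [[0,0,0.002,0,0,0,1],[0,0,0.004,0,0,0,1],[0,0,0.006,0,0,0,1],[0,0,0.008,0,0,0,1],[0,0,0.01,0,0,0,1],[0,0,0.012,0,0,0,1],[0,0,0.014,0,0,0,1],[0,0,0.016,0,0,0,1],[0,0,0.016,0,0,0,1],[0,0,0.016,0,0,0,1]]}}

```text
t: 12.95
eef_pos: [0.5425, 0.0846, 0.2249]
ee_rot: [-0.0, 0.999, -0.055, 0.0]
force: [-1.6, 0.2, 6.5]
finger_gap: 0.414
gripper_force: 41.6
```

Call:
{"name": "jog_arm", "arguments": {"targets": [[0,0,0.001,0,0,0,1],[0,0,0.002,0,0,0,1],[0,0,0.003,0,0,0,1],[0,0,0.004,0,0,0,1],[0,0,0.005,0,0,0,1],[0,0,0.006,0,0,0,1],[0,0,0.006,0,0,0,1],[0,0,0.006,0,0,0,1],[0,0,0.006,0,0,0,1],[0,0,0.006,0,0,0,1]]}}

```text
t: 14.2
eef_pos: [0.5425, 0.0846, 0.2238]
ee_rot: [0.0, 0.999, -0.055, 0.0]
force: [-2.9, 0.8, 6.7]
finger_gap: 0.416
gripper_force: 41.6
```

Call:
{"name": "jog_arm", "arguments": {"targets": [[0,0,0.001,0,0,0,1],[0,0,0.001,0,0,0,1],[0,0,0.002,0,0,0,1],[0,0,0.002,0,0,0,1],[0,0,0.003,0,0,0,1],[0,0,0.003,0,0,0,1],[0,0,0.004,0,0,0,1],[0,0,0.004,0,0,0,1],[0,0,0.004,0,0,0,1],[0,0,0.004,0,0,0,1]]}}

```text
t: 15.45
eef_pos: [0.5425, 0.0846, 0.2233]
ee_rot: [0.0, 0.999, -0.055, 0.0]
force: [-4.1, 1.6, 10.0]
finger_gap: 0.414
gripper_force: 42.0
```

Call:
{"name": "jog_arm", "arguments": {"targets": [[0,0,0.001,0,0,0,1],[0,0,0.001,0,0,0,1],[0,0,0.001,0,0,0,1],[0,0,0.001,0,0,0,1],[0,0,0.001,0,0,0,1],[0,0,0.001,0,0,0,1],[0,0,0.001,0,0,0,1],[0,0,0.001,0,0,0,1],[0,0,0.001,0,0,0,1],[0,0,0.001,0,0,0,1]]}}

```text
t: 16.7
eef_pos: [0.5425, 0.0847, 0.2233]
ee_rot: [0.0, 0.999, -0.055, 0.0]
force: [-2.8, -0.2, 11.8]
finger_gap: 0.416
gripper_force: 42.2
```

Call:
{"name": "jog_arm", "arguments": {"targets": [[0,0,-0.003,0,0,0,1],[0,0,-0.005,0,0,0,1],[0,0,-0.005,0,0,0,0],[0,0,-0.005,0,0,0,-1],[0,0,-0.005,0,0,0,-1],[0,0,-0.005,0,0,0,-1],[0,0,-0.06,0,0,0,-1],[0,0,-0.2,0,0,0,-1],[0,0,-0.35,0,0,0,-1],[0,0,-0.45,0,0,0,-1]]}}

```text
t: 17.95
eef_pos: [0.5427, 0.0846, 0.3141]
ee_rot: [-0.0, 0.999, -0.055, 0.001]
force: [1.0, 0.7, -0.3]
finger_gap: 0.997
gripper_force: 0.0
```

```bash
python3 - <<'E'
from h import *
go(manip.get_obs(),.5515,-.027,.29,np.radians(-6.3))
d=grab('scene')
for c in((.028,.018),(-.028,.018),(-.028,-.018)):
    y=np.radians(-6.35);p=np.array([.542,.0845])+np.array([[np.cos(y),-np.sin(y)],[np.sin(y),np.cos(y)]])@c
    print(c,proj(d,[*p,.079]).round(1), (3.75*(proj(d,[*p,.079])-[260,200])).round(0))
a=cv2.resize(d['frame'][200:360,260:420],None,fx=3.75,fy=3.75,interpolation=cv2.INTER_CUBIC)
cv2.imwrite('pics/b2.png',a[:,:,::-1])
E
```

```text
pos [0.5427 0.0846 0.3141] psi -6.26 tool z [ 2.3e-03  4.0e-04 -1.0e+00] shift/0.2 [0.104 0.55  0.12 ] az 0.001 force [ 1.   0.7 -0.3] gap 0.997 gf 0.0 t 17.95
(0.028, 0.018) [302.3 294. ] [158. 352.]
(-0.028, 0.018) [330.8 306.8] [265. 401.]
(-0.028, -0.018) [341.  292.5] [304. 347.]
```

View pics/b2.png

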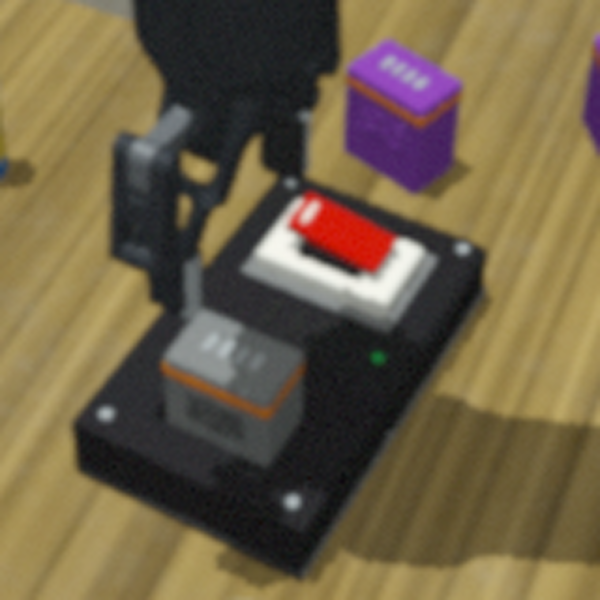

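The pack top is at crop pixels (162,362), (262,412) and (303,352). That matches the projected home pose (about 79 mm), so it is seated. Next is the switch.

Call:
{"name": "jog_arm", "arguments": {"targets": [[0.01,0.06,0,0,0,0,-0.5],[0.03,0.15,0,0,0,0,1],[0.05,0.25,0,0,0,0,1],[0.07,0.35,0,0,0,0,1],[0.09,0.45,0.02,0,0,0,1],[0.105,0.52,0.06,0,0,0,1],[0.105,0.55,0.1,0,0,0,1],[0.105,0.551,0.12,0,0,0,1],[0.105,0.551,0.12,0,0,0,1],[0.105,0.551,0.12,0,0,0,1]]}}

```text
t: 19.25
eef_pos: [0.5514, -0.0266, 0.288]
ee_rot: [-0.0, 0.999, -0.054, 0.0]
force: [0.1, 0.5, 0.3]
finger_gap: 0.0
gripper_force: 0.0
```

```bash
python3 - <<'E'
from h import *
go(manip.get_obs(),.5517,-.0272,.25,np.radians(-6.3))
d=grab('scene')
for z in(.06,.065,.07,.075):print(z,(4*(proj(d,[.5517,-.0272,z])-[280,190])).round(0),ray(d,260+310/3.75,200+211/3.75,z).round(4))
a=cv2.resize(d['frame'][190:310,280:430],None,fx=4,fy=4,interpolation=cv2.INTER_CUBIC)
cv2.imwrite('pics/r1.png',a[:,:,::-1])
E
```

```text
pos [ 0.5514 -0.0266  0.288 ] psi -6.19 tool z [ 3.e-04  3.e-04 -1.e+00] shift/0.2 [0.002 0.003 0.19 ] az 0.001 force [0.1 0.5 0.3] gap 0.0 gf 0.0 t 19.25
0.06 [242. 268.] [ 0.549  -0.0308  0.06  ]
0.065 [243. 261.] [ 0.5472 -0.0261  0.065 ]
0.07 [243. 253.] [ 0.5455 -0.0214  0.07  ]
0.075 [243. 246.] [ 0.5437 -0.0167  0.075 ]
```

View pics/r1.png

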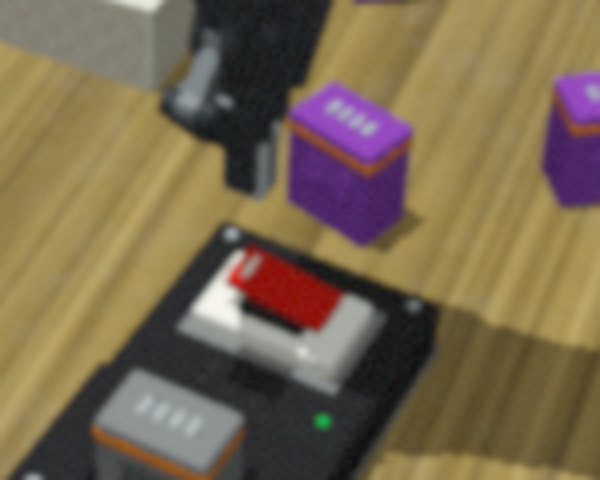

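The tip is at (250,190), above the rocker's white line at (248,265). The predicted push spot is (243,261), so the alignment is good. Now I descend.

Call:
{"name": "jog_arm", "arguments": {"targets": [[0,0.003,0.04,0,0,0,1],[0,0.003,0.08,0,0,0,1],[0,0.003,0.12,0,0,0,1],[0,0.003,0.15,0,0,0,1],[0,0.003,0.17,0,0,0,1],[0,0.003,0.18,0,0,0,1],[0,0.003,0.19,0,0,0,1],[0,0.003,0.195,0,0,0,1],[0,0.003,0.2,0,0,0,1],[0,0.003,0.2,0,0,0,1]]}}

```text
t: 20.55
eef_pos: [0.5512, -0.028, 0.2479]
ee_rot: [0.0, 0.999, -0.055, 0.0]
force: [0.2, -0.3, 0.8]
finger_gap: -0.0
gripper_force: 0.0
```

Call:
{"name": "jog_arm", "arguments": {"targets": [[0,0,0.002,0,0,0,1],[0,0,0.004,0,0,0,1],[0,0,0.006,0,0,0,1],[0,0,0.008,0,0,0,1],[0,0,0.01,0,0,0,1],[0,0,0.012,0,0,0,1],[0,0,0.014,0,0,0,1],[0,0,0.016,0,0,0,1],[0,0,0.016,0,0,0,1],[0,0,0.016,0,0,0,1]]}}

```text
t: 21.8
eef_pos: [0.5512, -0.0279, 0.2446]
ee_rot: [0.0, 0.999, -0.055, -0.0]
force: [-0.2, 0.1, -0.2]
finger_gap: -0.003
gripper_force: 0.0
```

Call:
{"name": "jog_arm", "arguments": {"targets": [[0,0,0.002,0,0,0,1],[0,0,0.004,0,0,0,1],[0,0,0.006,0,0,0,1],[0,0,0.008,0,0,0,1],[0,0,0.01,0,0,0,1],[0,0,0.012,0,0,0,1],[0,0,0.014,0,0,0,1],[0,0,0.016,0,0,0,1],[0,0,0.016,0,0,0,1],[0,0,0.016,0,0,0,1]]}}

```text
t: 23.05
eef_pos: [0.5512, -0.028, 0.2415]
ee_rot: [0.0, 0.999, -0.055, -0.0]
force: [-0.4, 0.2, -0.3]
finger_gap: 0.0
gripper_force: 0.0
```

Call:
{"name": "jog_arm", "arguments": {"targets": [[0,0,0.002,0,0,0,1],[0,0,0.004,0,0,0,1],[0,0,0.006,0,0,0,1],[0,0,0.008,0,0,0,1],[0,0,0.01,0,0,0,1],[0,0,0.012,0,0,0,1],[0,0,0.014,0,0,0,1],[0,0,0.016,0,0,0,1],[0,0,0.016,0,0,0,1],[0,0,0.016,0,0,0,1]]}}

```text
t: 24.3
eef_pos: [0.5516, -0.028, 0.2384]
ee_rot: [-0.0, 0.999, -0.055, 0.001]
force: [2.4, -0.6, 3.9]
finger_gap: 0.001
gripper_force: 1.6
```

Call:
{"name": "jog_arm", "arguments": {"targets": [[0,0,0.002,0,0,0,1],[0,0,0.004,0,0,0,1],[0,0,0.006,0,0,0,1],[0,0,0.008,0,0,0,1],[0,0,0.01,0,0,0,1],[0,0,0.01,0,0,0,1],[0,0,0.01,0,0,0,1],[0,0,0.01,0,0,0,1],[0,0,0.01,0,0,0,1],[0,0,0.01,0,0,0,1]]}}

```text
t: 25.55
eef_pos: [0.5512, -0.028, 0.2363]
ee_rot: [0.0, 0.999, -0.055, -0.0]
force: [-0.4, 0.3, -0.2]
finger_gap: 0.003
gripper_force: 0.0
```

Call:
{"name": "jog_arm", "arguments": {"targets": [[0,0,-0.05,0,0,0,1],[0,0,-0.15,0,0,0,1],[0,0,-0.28,0,0,0,1],[0,0,-0.4,0,0,0,1],[0,0,-0.52,0,0,0,1],[0,0,-0.6,0,0,0,1],[0,0,-0.65,0,0,0,1],[0,0,-0.65,0,0,0,1],[0,0,-0.65,0,0,0,1],[0,0,-0.65,0,0,0,1]]}}

```text
t: 26.8
eef_pos: [0.551, -0.028, 0.3654]
ee_rot: [0.0, 0.999, -0.055, -0.001]
force: [0.5, -0.1, 0.7]
finger_gap: 0.002
gripper_force: 0.0
```

```bash
python3 - <<'E'
from h import *
d=grab('scene')
a=cv2.resize(d['frame'][190:430,230:430],None,fx=2.5,fy=2.5,interpolation=cv2.INTER_CUBIC)
cv2.imwrite('pics/r2.png',a[:,:,::-1])
E
```

```text
(no output)
```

View pics/r2.png

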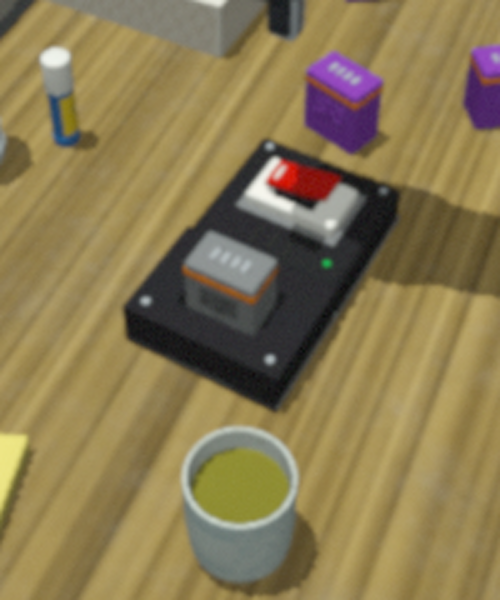

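The rocker at (300,180) now lies with its white-lined end (277,175) down and its far end up, so it is on. The pack is seated at (230,280), and the cup and glue stick stand untouched.

```bash
python3 -c "
from plant import manip
print(manip.finish_job())"
```

```text
the job is handed in; nothing more can be done
None
```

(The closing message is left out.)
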